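Put the bar punch back in its dust-flap holder

ROBOT

A 6-joint arm with a two-finger parallel gripper is mounted at the origin on the work surface. World frame = base frame: x ahead of the robot, y to its left, z up, the work surface at z = 0. Lengths are in m, angles in rad, forces in N, time in s.
With the tool pointing down it reaches from about 0.3 to 1 m from the base axis. Payload 5.1 kg.
Tool frame: the origin (TCP) lies at the very end of the fingers, on their centre line; the grasp point (between the pads) lies env.pinch_z behind it (env.pinch_z is the distance from the TCP to the grasp point, in m); z points along the fingers, y is the line along which they close (so a half turn about z gives the same grasp; the last joint's range is limited). The gripper opens to 95 mm and grips with 3 to 60 N. Pads are 20 mm wide; open, the fingers measure 119 mm over their backs; the gripper's body (75 mm by 180 mm) begins 59 mm behind the grasp point.
Start: joints at [-1.399, 0.124, 1.65, -0, 1.367, -0.083], TCP at [0.164, -0.629, 0.215] pointing down, gripper open.
Joint ranges: [-2.61, 2.61], [-1.02, 2.33], [0.03, 2.71], [-1.35, 4.49], [0.32, 2.68], [-2.91, 2.91]. Speed limits (rad/s): [2.57, 2.57, 3.14, 3.14, 3.14, 3.14].

INTERFACE

Orientations are given as a 3x3 rotation matrix whose columns are the frame's x, y, z axes.
In Python, from station import env, cams gives the robot as it stands.
- The arm moves only by the tool drive_tool, never from a script. Its argument "steps" is a list of rows, each a list of 4 numbers: the shift along the world's x, y, z in m, then the turn about the world's z in rad. In form: [[tx, ty, tz, spin], ...]. A call has exactly 5 rows; each row shifts and turns the commanded pose from where the row before left it; what a row does not reach is not made up. A row lasts 1/12 s, in which the tool goes at most 41.7 mm and 7.16 degrees, less where a joint would pass 70% of its speed; a pose out of reach is approached as far as the arm can. A call with a gripper value outside its range is refused whole. "hand" is the closure, from 0 (fully open) to 1 (shut), set as the call begins (left out, the last holds). The fingers move at their own pace and stop on an object; "grip_force" is the grip in N (left out, the last holds). Time passes only in rows, so rows that do not move let the fingers close, or fill a call up. It gives the time, the measured TCP pose, the force, the opening and the grip force at its end, in the units of the state.
- env.get_state(): the state, without advancing time (a new reading comes with each control period).
- cams.snapshot(name): name is "side" or "top"; returns the picture (480x640x3 uint8, red, green, blue); there is no depth.
- cams.camera_model(name): a dict with "camera_matrix" (3x3 intrinsics, pixels), "dist" ([k1, k2, p1, p2, k3] as OpenCV has them; the pictures are not rectified), "R" (3x3) and "t" (3): a world point X has camera coordinates R X + t. Camera axes: x right, y down, z forward; pixel columns grow to the right and rows downward; lengths in m; the calibration is good to about 2 mm. A picture is of the moment at which its call begins. camera_model takes no time and is no camera call.
- env.job_done(): hands the job in; it is judged then, once.
The state is a dict: "time_s": time; "joints": joint angles; "joint_vel": joint speeds; "joint_torque": joint torques, N m; "tcp_pos": TCP position; "ee_rot": TCP orientation; "wrist_force": force on the tool from outside, world axes, zero at the start; "torque": the same for the moment, N m; "grip_width": finger opening in m; "finger_force": force on a finger pad.
Only numpy, scipy, OpenCV 4.12 (cv2) and the standard library are available. Lean on these libraries where they do the work, as an engineer would, in place of code of your own. Each camera call takes 0.05 s, during which the arm holds its last target. There are 200 camera calls.

TASK

Two press punches stand on the steel table. Pick up the one with the rectangular foot and push it, foot down, through the sprung dust flap of the steel holder until it stands on the holder's floor. Lower it all the way rather than dropping it, then let go so that it stays upright in the holder, holding the flap open; leave the round-footed punch standing where it is.

Things in the scene. Friction and masses are not known exactly. Their poses are not given: they have to be found in the camera images.
- bar_punch_mid (a point): Punch to put away, 135 mm tall, upright, about 0.33 kg. From below: white rectangular foot 30 mm (x) by 44 mm (y), 80 mm high; round steel neck 20 mm high, 14 mm thick; square steel grip 24 by 24 mm, 35 mm high, at the top. This point is on its axis half-way up, 67.5 mm above its underside and 50 mm below the grip's centre. z up, x and y along the sides of foot and grip.
- well_mouth (a point): Centre of the holder's mouth, level with its top face. The holder is a fixed steel block 112 mm (x) by 126 mm (y), 85 mm high, on a thin grey base plate. The mouth is an upright rectangular shaft 52 mm (x) by 66 mm (y), flat floor 75 mm below this point. The bar punch standing on that floor has its mid point 7.5 mm below this point, its grip 25 to 60 mm above the top face.
- flap (a joint): Thin dark flap closing the mouth 4 mm below the top face, hinged along the mouth's +x edge, swinging down inside. Angle in rad: 0 shut (level), 1.57 hanging straight down. It springs shut by itself; pressing it open with the foot over the middle of the mouth takes about 4 to 6 N. Swung down, it bears on the foot's side with 1 to 2 N towards the holder's -x.
- round_punch_mid (a point): The other punch, to be left alone: 135 mm tall, same neck and grip but a round white foot 60 mm in diameter (too big for the mouth). This point is on its axis, 67.5 mm above its underside.
Things that resemble listed ones, but are neither listed nor needed, are in the scene too. Leave any blue or yellow look-alike of the part that bears bar_punch_mid alone. There is more than one size of the part that bears well_mouth; the job needs the smaller.

How it is judged:
By the outcome, as a careful person would: the job done as asked, in the order asked, and still so for the second after the job is handed in, with the robot touching nothing.
It also fails if it takes over 38 s, if anything falls off the work surface, if the arm or the gripper's body presses on something with over 40 N, if the wrist force passes 120 N, or if a joint passes its speed limit or range.

## Working session

There is one attempt and no reset: what is moved stays moved. The work goes in short steps, Python scripts to look and compute and a tool call to move; the robot and the scene stay as the last step left them, time stands still between calls to the robot, and variables do not carry over. Pictures are saved under pics/ and viewed, at most 10 in all, crops included, and the job is handed in when it is done.

Besides the shell and the picture viewer there is one more tool, called as name(argument=value, ...), one argument or row to a line, values as JSON. drive_tool: Moves the arm, as the interface text tells. Its arguments: {"type":"object","properties":{"steps":{"type":"array","items":{"type":"array","items":{"type":"number"}}},"hand":{"type":"number"},"grip_force":{"type":"number"}},"required":["steps"]}

```bash
mkdir -p pics; python3 - <<'E'
from station import env,cams
import cv2,numpy as np
for n in("top","side"):
    cv2.imwrite(f"pics/{n}0.png",cams.snapshot(n)[:,:,::-1])
    m=cams.camera_model(n);R=np.array(m["R"]);print(n,(-R.T@np.array(m["t"])).round(3),R.round(3).tolist(),np.array(m["camera_matrix"]).round(1).tolist())
s=env.get_state();print(env.pinch_z,s["time_s"],s["tcp_pos"],np.round(s["ee_rot"],3).tolist())
E
```

```text
top [ 0.261 -0.027  1.393] [[-0.002, -1.0, 0.026], [-0.991, -0.002, -0.137], [0.137, -0.026, -0.99]] [[598.0, 0.0, 315.9], [0.0, 598.0, 239.1], [0.0, 0.0, 1.0]]
side [-0.102  0.665  0.968] [[-0.808, -0.589, -0.002], [-0.413, 0.57, -0.71], [0.42, -0.573, -0.704]] [[596.5, 0.0, 318.1], [0.0, 596.5, 241.4], [0.0, 0.0, 1.0]]
0.0188 0.1 [ 0.16367227 -0.62846073  0.21352876] [[0.968, 0.252, -0.0], [0.252, -0.968, 0.002], [0.0, -0.002, -1.0]]
```

View pics/top0.png

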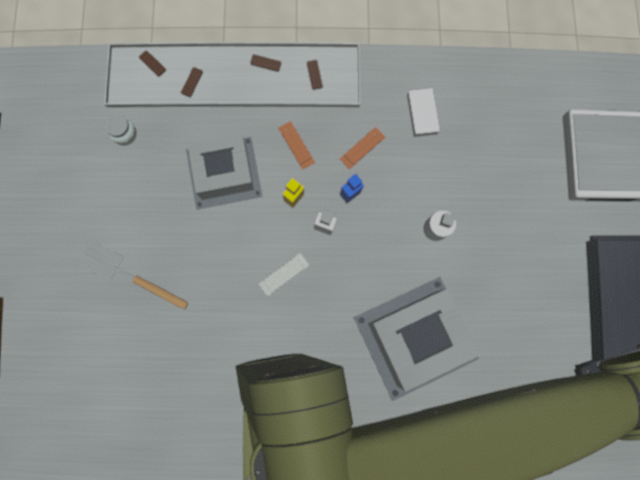

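View pics/side0.png

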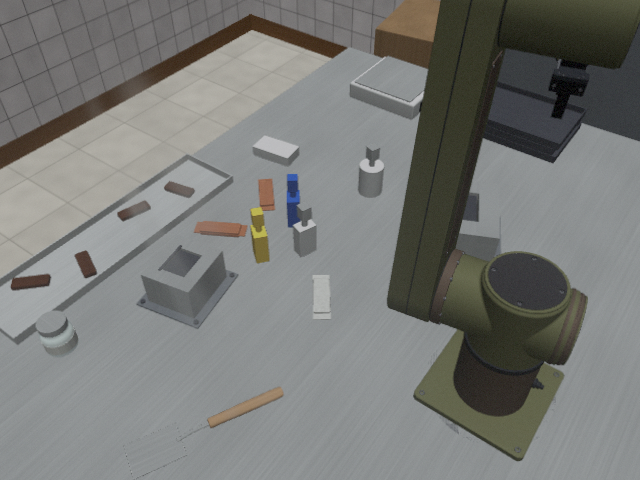

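The top view shows these candidates:
- **Punches:** white rectangular-footed at (325,222), round white at (442,224), blue at (352,187) and yellow at (293,191). The white one at (325,222) fits the description.
- **Holders:** smaller at (223,170), larger at (425,338). The job needs the smaller.

I'll confirm both in enlarged crops.

```bash
python3 - <<'E'
import cv2,numpy as np
t=cv2.imread("pics/top0.png");s=cv2.imread("pics/side0.png")
a=cv2.resize(t[130:250,180:360],(720,480),interpolation=cv2.INTER_CUBIC)
b=cv2.resize(s[195:335,130:330],(800,560),interpolation=cv2.INTER_CUBIC)
cv2.imwrite("pics/ct.png",a);cv2.imwrite("pics/cs.png",b)
E
```

```text
(no output)
```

View pics/ct.png

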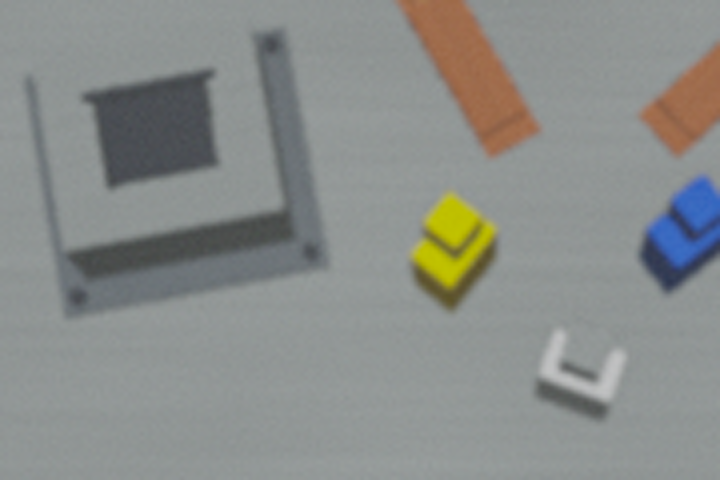

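View pics/cs.png

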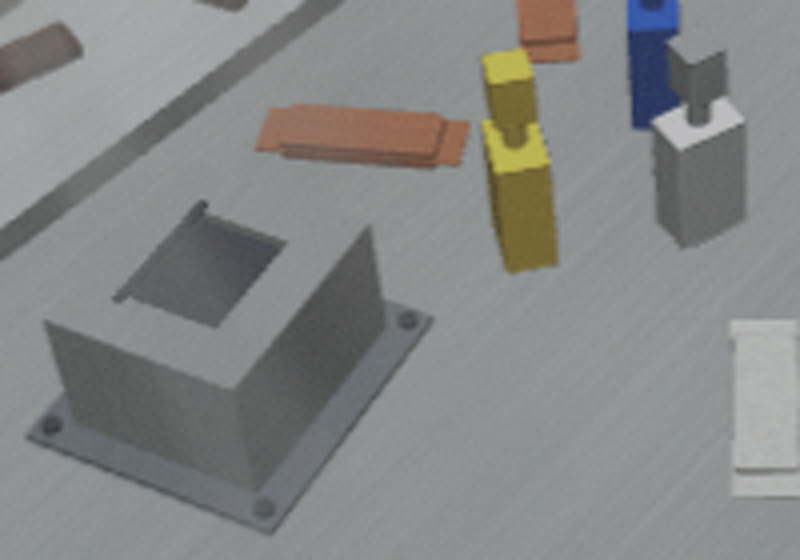

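The crops confirm it. The rectangular white-footed punch has its foot-top corners at about (319,212), (336,217), (331,231), (314,225) in the top view. The smaller holder has its hinge bar on the far side, top (201,154)–(233,148). Next I'll cast rays.

```bash
cat > h.py <<'E'
from station import env,cams
import cv2,numpy as np
M={n:cams.camera_model(n) for n in("top","side")}
def cast(n,p,z):
    m=M[n];R=np.array(m["R"]);C=-R.T@np.array(m["t"])
    u=cv2.undistortPoints(np.array(p,float).reshape(-1,1,2),np.array(m["camera_matrix"]),np.array(m["dist"]))[:,0]
    d=np.c_[u,np.ones(len(u))]@R
    return C+d*((z-C[2])/d[:,2])[:,None]
def ang(a,b): d=b-a; return np.degrees(np.arctan2(d[1],d[0])).round(1),np.linalg.norm(d[:2]).round(4)
ct=lambda p:np.array(p)/4+[180,130]
cs=lambda p:np.array(p)/4+[130,195]
E
python3 - <<'E'
from h import *
def show(l,n,p,z):
    q=cast(n,p,z);print(l,z,q[:,:2].round(4).tolist(),"mean",q[:,:2].mean(0).round(4));
    for i in range(len(q)):print("  ",ang(q[i],q[(i+1)%len(q)]),end="")
    print()
show("foot top T","top",ct([(538,380),(607,403),(626,350),(558,330)]),.08)
show("foot top S","side",cs([(652,122),(690,145),(745,118),(708,98)]),.08)
show("grip top S","side",cs([(668,40),(703,66),(727,50),(692,30)]),.135)
show("mouth T","top",ct([(108,187),(217,163),(210,78),(93,101)]),.085)
show("block T","top",ct([(66,253),(291,208)]),.085)
show("block S diag+","side",cs([(45,322),(237,388),(370,228)]),.085)
show("mouth S","side",cs([(120,300),(217,326),(285,242),(203,210)]),.085)
show("plate T","top",ct([(66,318),(328,266),(283,30)]),.005)
show("plate S","side",cs([(27,437),(272,533),(433,320)]),.005)
# grip in top image: yellow etc.
E
```

```text
foot top T 0.08 [[0.4737, -0.059], [0.4608, -0.0973], [0.4908, -0.1081], [0.502, -0.0702]] mean [ 0.4818 -0.0837]
   (np.float64(-108.5), np.float64(0.0404))   (np.float64(-19.8), np.float64(0.0318))   (np.float64(73.5), np.float64(0.0395))   (np.float64(158.4), np.float64(0.0304))
foot top S 0.08 [[0.4999, -0.0665], [0.4723, -0.0642], [0.4609, -0.0987], [0.4868, -0.0997]] mean [ 0.48   -0.0823]
   (np.float64(175.3), np.float64(0.0277))   (np.float64(-108.3), np.float64(0.0363))   (np.float64(-2.3), np.float64(0.026))   (np.float64(68.5), np.float64(0.0357))
grip top S 0.135 [[0.4945, -0.0762], [0.4672, -0.0706], [0.4645, -0.0881], [0.4891, -0.09]] mean [ 0.4788 -0.0812]
   (np.float64(168.5), np.float64(0.0279))   (np.float64(-98.6), np.float64(0.0177))   (np.float64(-4.5), np.float64(0.0246))   (np.float64(68.6), np.float64(0.0149))
mouth T 0.085 [[0.5819, 0.1821], [0.5958, 0.1211], [0.6452, 0.1261], [0.6318, 0.1919]] mean [0.6137 0.1553]
   (np.float64(-77.2), np.float64(0.0625))   (np.float64(5.8), np.float64(0.0496))   (np.float64(101.5), np.float64(0.0672))   (np.float64(-168.
[... 404 characters left out ...]
S 0.085 [[0.6318, 0.1965], [0.5802, 0.1807], [0.5936, 0.1191], [0.6441, 0.1273]] mean [0.6124 0.1559]
   (np.float64(-163.0), np.float64(0.054))   (np.float64(-77.8), np.float64(0.063))   (np.float64(9.1), np.float64(0.0511))   (np.float64(100.0), np.float64(0.0703))
plate T 0.005 [[0.5223, 0.2176], [0.5538, 0.0633], [0.6987, 0.0923]] mean [0.5916 0.1244]
   (np.float64(-78.5), np.float64(0.1575))   (np.float64(11.3), np.float64(0.1477))   (np.float64(144.6), np.float64(0.2164))
plate S 0.005 [[0.6659, 0.2487], [0.5205, 0.2196], [0.5507, 0.0654]] mean [0.579  0.1779]
   (np.float64(-168.7), np.float64(0.1483))   (np.float64(-78.9), np.float64(0.1571))   (np.float64(57.9), np.float64(0.2165))
```

Sizes check out: block edge 0.128 vs 126 mm, mouth about 66 × 52, foot about 40–44 × 30.
- **Bar punch:** (0.481, −0.083), x axis at about −19°.
- **Mouth:** (0.612, 0.1555), x axis at about +11.5°.

I'll close the fingers along the punch's x so the pads resist the flap moment. That needs a tool turn of about +0.98 rad.

drive_tool(
  steps=[
    [0.02, 0.034, 0.002, 0.065],
    [0.02, 0.034, 0.002, 0.065],
    [0.02, 0.034, 0.002, 0.065],
    [0.02, 0.034, 0.002, 0.065],
    [0.02, 0.034, 0.002, 0.065],
  ],
  hand=0.4,
  grip_force=40,
)

```text
time_s: 0.52
tcp_pos: [0.2642, -0.4571, 0.224]
ee_rot: [[0.835, 0.55, -0.0], [0.55, -0.835, 0.001], [0.0, -0.001, -1.0]]
wrist_force: [1.0, 0.1, 0.2]
grip_width: 0.0674
finger_force: 0.0
```

drive_tool(
  steps=[
    [0.02, 0.034, 0, 0.065],
    [0.02, 0.034, 0, 0.065],
    [0.02, 0.034, 0, 0.065],
    [0.02, 0.034, 0, 0.065],
    [0.02, 0.034, 0, 0.065],
  ],
)

```text
time_s: 0.93
tcp_pos: [0.3641, -0.2871, 0.2243]
ee_rot: [[0.616, 0.788, -0.0], [0.788, -0.616, 0.0], [0.0, -0.0, -1.0]]
wrist_force: [0.9, -0.6, 0.3]
grip_width: 0.0574
finger_force: 0.0
```

drive_tool(
  steps=[
    [0.02, 0.034, 0, 0.065],
    [0.02, 0.034, 0, 0.065],
    [0.02, 0.034, 0, 0.065],
    [0.02, 0.034, 0, 0.065],
    [0.01, 0.02, 0, 0.065],
  ],
)

```text
time_s: 1.35
tcp_pos: [0.4548, -0.1298, 0.2243]
ee_rot: [[0.329, 0.944, 0.0], [0.944, -0.329, 0.001], [0.001, -0.0, -1.0]]
wrist_force: [0.1, -0.3, 0.4]
grip_width: 0.0571
finger_force: 0.0
```

drive_tool(
  steps=[
    [0, 0, 0, 0],
    [0, 0, 0, 0],
    [0, 0, 0, 0],
    [0, 0, 0, 0],
    [0, 0, 0, 0],
  ],
)

```text
time_s: 1.77
tcp_pos: [0.4533, -0.134, 0.2245]
ee_rot: [[0.337, 0.942, -0.0], [0.942, -0.337, -0.0], [-0.0, -0.0, -1.0]]
wrist_force: [0.3, -0.6, 0.1]
grip_width: 0.0571
finger_force: 0.0
```

drive_tool(
  steps=[
    [0.01, 0.018, 0, 0],
    [0.01, 0.018, 0, 0],
    [0.007, 0.015, 0, 0],
    [0, 0, -0.015, 0],
    [0, 0, -0.015, 0],
  ],
)

```text
time_s: 2.18
tcp_pos: [0.4817, -0.0825, 0.1956]
ee_rot: [[0.335, 0.942, 0.003], [0.942, -0.335, -0.001], [0.0, 0.003, -1.0]]
wrist_force: [-0.5, 0.4, -0.1]
grip_width: 0.0569
finger_force: 0.0
```

drive_tool(
  steps=[
    [0, 0, -0.015, 0],
    [0, 0, -0.01, 0],
    [0, 0, 0, 0],
    [0, 0, 0, 0],
    [0, 0, 0, 0],
  ],
)

```text
time_s: 2.6
tcp_pos: [0.4813, -0.0826, 0.1706]
ee_rot: [[0.335, 0.942, 0.001], [0.942, -0.335, -0.0], [0.0, 0.001, -1.0]]
wrist_force: [0.3, -0.3, 0.6]
grip_width: 0.0573
finger_force: 0.0
```

```bash
python3 - <<'E'
from h import *
s=cams.snapshot("side")[:,:,::-1];t=cams.snapshot("top")[:,:,::-1]
a=cv2.resize(s[120:280,220:420],(750,600),interpolation=cv2.INTER_CUBIC)
cv2.imwrite("pics/s1.png",a)
E
```

```text
(no output)
```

View pics/s1.png

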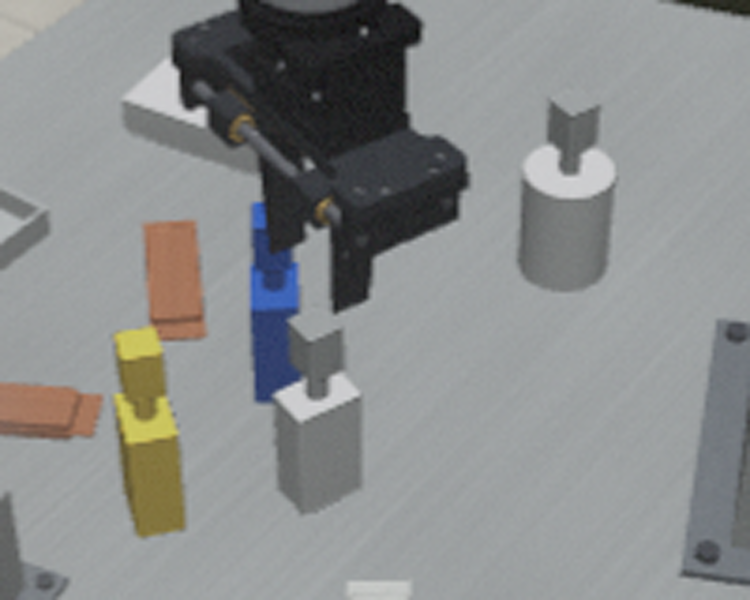

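The fingertips at crop (288,245) and (350,305) straddle the grip top at (316,330), and both the blue and yellow punches are clear. I'll descend to grip-centre height (TCP z ≈ 0.099) and close.

drive_tool(
  steps=[
    [0, 0, -0.015, 0],
    [0, 0, -0.015, 0],
    [0, 0, -0.015, 0],
    [0, 0, -0.015, 0],
    [0, 0, -0.011, 0],
  ],
)

```text
time_s: 3.12
tcp_pos: [0.4809, -0.0821, 0.0983]
ee_rot: [[0.334, 0.942, 0.0], [0.942, -0.334, -0.0], [-0.0, 0.0, -1.0]]
wrist_force: [-0.4, -0.0, 0.0]
grip_width: 0.0571
finger_force: 0.0
```

drive_tool(
  steps=[
    [0, 0, 0, 0],
    [0, 0, 0, 0],
    [0, 0, 0, 0],
    [0, 0, 0, 0],
    [0, 0, 0, 0],
  ],
  hand=1.0,
  grip_force=45,
)

```text
time_s: 3.53
tcp_pos: [0.4816, -0.0823, 0.0999]
ee_rot: [[0.334, 0.942, 0.002], [0.942, -0.334, -0.001], [0.0, 0.002, -1.0]]
wrist_force: [2.0, -1.5, -0.8]
grip_width: 0.0292
finger_force: 0.3
```

drive_tool(
  steps=[
    [0, 0, 0, 0],
    [0, 0, 0, 0],
    [0, 0, 0, 0],
    [0, 0, 0, 0],
    [0, 0, 0, 0],
  ],
)

```text
time_s: 3.95
tcp_pos: [0.4816, -0.0822, 0.0996]
ee_rot: [[0.334, 0.942, 0.002], [0.942, -0.334, -0.0], [0.0, 0.002, -1.0]]
wrist_force: [1.4, -0.0, 5.4]
grip_width: 0.0238
finger_force: 45.0
```

Gripped, width 23.8 mm. Now lift, carry and turn.

drive_tool(
  steps=[
    [0, 0, 0.015, 0],
    [0, 0, 0.025, 0],
    [0, 0, 0.035, 0],
    [0, 0, 0.035, 0],
    [0, 0, 0.035, 0],
  ],
)

```text
time_s: 4.37
tcp_pos: [0.4792, -0.0816, 0.2426]
ee_rot: [[0.334, 0.942, -0.005], [0.942, -0.334, 0.001], [-0.0, -0.005, -1.0]]
wrist_force: [0.5, 1.0, -3.0]
grip_width: 0.0241
finger_force: 45.0
```

drive_tool(
  steps=[
    [0, 0, 0.015, 0],
    [0.006, 0.011, 0.005, 0.02],
    [0.011, 0.02, 0, 0.05],
    [0.013, 0.024, 0, 0.06],
    [0.013, 0.024, 0, 0.06],
  ],
)

```text
time_s: 4.78
tcp_pos: [0.523, -0.0023, 0.2617]
ee_rot: [[0.149, 0.989, -0.003], [0.989, -0.149, 0.0], [-0.0, -0.003, -1.0]]
wrist_force: [0.3, -0.2, -2.9]
grip_width: 0.0238
finger_force: 45.0
```

drive_tool(
  steps=[
    [0.015, 0.028, 0, 0.06],
    [0.015, 0.028, 0, 0.06],
    [0.015, 0.028, 0, 0.06],
    [0.015, 0.028, 0, 0.06],
    [0.012, 0.022, 0, 0.06],
  ],
)

```text
time_s: 5.2
tcp_pos: [0.5952, 0.133, 0.2609]
ee_rot: [[-0.152, 0.988, -0.005], [0.988, 0.152, -0.0], [0.0, -0.004, -1.0]]
wrist_force: [-0.3, -0.7, -3.6]
grip_width: 0.024
finger_force: 45.0
```

drive_tool(
  steps=[
    [0.008, 0.014, 0, 0.05],
    [0.005, 0.01, 0, 0],
    [0, 0, 0, 0],
    [0, 0, 0, 0],
    [0, 0, 0, 0],
  ],
)

```text
time_s: 5.62
tcp_pos: [0.6081, 0.1541, 0.2628]
ee_rot: [[-0.196, 0.981, -0.002], [0.981, 0.196, -0.001], [-0.0, -0.002, -1.0]]
wrist_force: [-0.1, 0.7, -3.6]
grip_width: 0.0239
finger_force: 45.0
```

```bash
python3 - <<'E'
from h import *
s=cams.snapshot("side")[:,:,::-1]
a=cv2.resize(s[100:340,60:360],(750,600),interpolation=cv2.INTER_CUBIC)
cv2.imwrite("pics/s2.png",a)
E
```

```text
(no output)
```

View pics/s2.png

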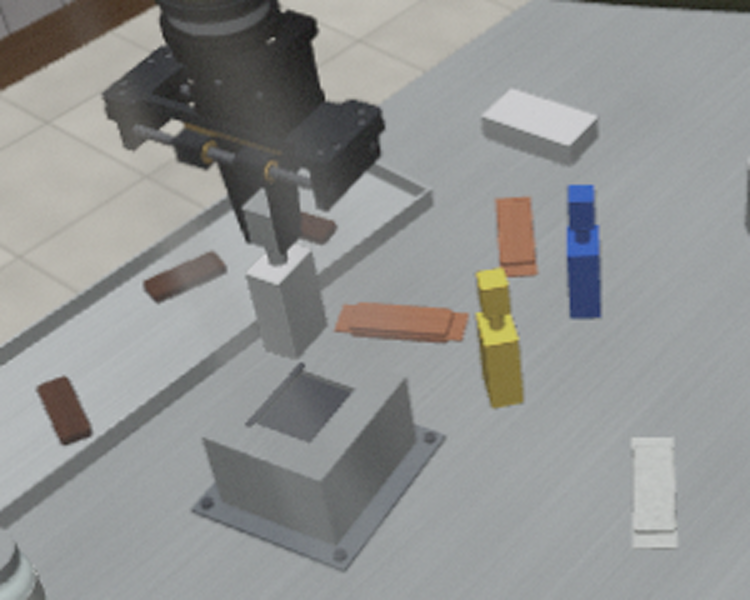

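The punch is held upright and aligned with the holder, its foot above the mouth (mouth at crop ≈(300,405)). I'll lower to about 15 mm above the flap and check there.

drive_tool(
  steps=[
    [0.002, 0.001, -0.015, 0],
    [0, 0, -0.02, 0],
    [0, 0, -0.018, 0],
    [0, 0, -0.01, 0],
    [0, 0, 0, 0],
  ],
)

```text
time_s: 6.08
tcp_pos: [0.6086, 0.155, 0.1962]
ee_rot: [[-0.197, 0.98, -0.007], [0.98, 0.197, -0.001], [0.0, -0.007, -1.0]]
wrist_force: [-0.6, -0.7, -4.8]
grip_width: 0.0239
finger_force: 45.0
```

```bash
python3 - <<'E'
from h import *
print(np.round(env.get_state()["tcp_pos"],4))
s=cams.snapshot("side")[:,:,::-1]
a=cv2.resize(s[190:330,110:270],(640,560),interpolation=cv2.INTER_CUBIC)
cv2.imwrite("pics/s3.png",a)
E
```

```text
[0.6086 0.155  0.1962]
```

View pics/s3.png

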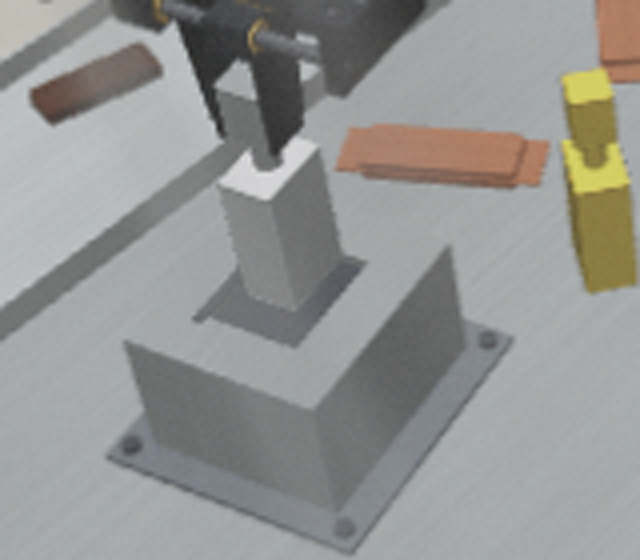

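The foot's bottom corners are at crop (245,296), (292,310) and (341,257), inside the mouth outline; the mouth's front corner is at (297,346) and its right corner at (365,260). Next I'll measure the offset.

```bash
python3 - <<'E'
from h import *
f=lambda p:np.array(p)/4+[110,190]
q=cast("side",f([(245,296),(292,310),(341,257)]),.0967)
c=(q[0]+q[2])/2
m=cast("side",f([(297,346),(365,260)]),.085)
b=cast("side",f([(124,342),(316,408),(450,247)]),.085)
print(q.round(4)[:,:2].tolist(),c[:2],"m",m[:,:2].round(4).tolist(),"block c",((b[0]+b[2])/2)[:2],ang(q[1],q[2]),ang(b[1],b[2]))
a=np.radians(11.5);Rt=np.array([[np.cos(a),np.sin(a)],[-np.sin(a),np.cos(a)]])
for n,k in(("block",((b[0]+b[2])/2)[:2]),("mouthfront",m.mean(0)[:2]+.026*Rt[0])): print(n,k,"holder-frame foot offset",Rt@(c[:2]-k))
E
```

```text
[[0.6161, 0.1784], [0.5904, 0.1715], [0.5966, 0.1309]] [0.60635247 0.15463766] m [[0.5802, 0.1807], [0.5946, 0.1181]] block c [0.60843288 0.15716576] (np.float64(-81.2), np.float64(0.041)) (np.float64(-79.6), np.float64(0.1203))
block [0.60843288 0.15716576] holder-frame foot offset [-0.00254267 -0.00206258]
mouthfront [0.61288507 0.15459386] holder-frame foot offset [-0.00639272  0.00134531]
```

The offset is about −4 mm in holder x and about 0 in y, against 11 mm of clearance. I'll nudge +2 mm in x and push through.

drive_tool(
  steps=[
    [0.002, 0.0005, -0.004, 0],
    [0, 0, -0.006, 0],
    [0, 0, -0.006, 0],
    [0, 0, -0.007, 0],
    [0, 0, -0.008, 0],
  ],
)

```text
time_s: 6.55
tcp_pos: [0.6147, 0.1568, 0.1718]
ee_rot: [[-0.198, 0.98, 0.006], [0.98, 0.198, 0.001], [-0.0, 0.006, -1.0]]
wrist_force: [-0.3, 0.1, 6.2]
grip_width: 0.0239
finger_force: 45.0
```

drive_tool(
  steps=[
    [0, 0, -0.008, 0],
    [0, 0, -0.008, 0],
    [0, 0, -0.008, 0],
    [0, 0, -0.008, 0],
    [0, 0, -0.008, 0],
  ],
)

```text
time_s: 6.97
tcp_pos: [0.6118, 0.1563, 0.1275]
ee_rot: [[-0.198, 0.98, -0.003], [0.98, 0.198, -0.0], [0.0, -0.003, -1.0]]
wrist_force: [-1.1, 0.4, -2.1]
grip_width: 0.0235
finger_force: 45.0
```

drive_tool(
  steps=[
    [0, 0, 0, 0],
    [0, 0, 0, 0],
    [0, 0, 0, 0],
    [0, 0, 0, 0],
    [0, 0, 0, 0],
  ],
)

```text
time_s: 7.38
tcp_pos: [0.6127, 0.1565, 0.1297]
ee_rot: [[-0.198, 0.98, -0.0], [0.98, 0.198, -0.0], [0.0, -0.0, -1.0]]
wrist_force: [-1.4, 0.2, -4.8]
grip_width: 0.0235
finger_force: 45.0
```

Through the flap, with side forces around 1 N. Now a slow final approach.

drive_tool(
  steps=[
    [-0.001, 0, -0.004, 0],
    [-0.001, 0, -0.004, 0],
    [0, 0, -0.004, 0],
    [0, 0, -0.002, 0],
    [0, 0, 0, 0],
  ],
)

```text
time_s: 7.8
tcp_pos: [0.6104, 0.1565, 0.115]
ee_rot: [[-0.198, 0.98, -0.001], [0.98, 0.198, -0.0], [0.0, -0.001, -1.0]]
wrist_force: [-2.1, -0.1, -3.9]
grip_width: 0.0239
finger_force: 45.0
```

drive_tool(
  steps=[
    [0, 0, -0.0015, 0],
    [0, 0, -0.0015, 0],
    [0, 0, 0, 0],
    [0, 0, 0, 0],
    [0, 0, 0, 0],
  ],
)

```text
time_s: 8.22
tcp_pos: [0.6107, 0.1565, 0.1126]
ee_rot: [[-0.198, 0.98, -0.0], [0.98, 0.198, -0.0], [-0.0, -0.0, -1.0]]
wrist_force: [-2.6, 0.8, -2.6]
grip_width: 0.0236
finger_force: 45.0
```

drive_tool(
  steps=[
    [0, 0, -0.001, 0],
    [0, 0, -0.001, 0],
    [0, 0, 0, 0],
    [0, 0, 0, 0],
    [0, 0, 0, 0],
  ],
)

```text
time_s: 8.63
tcp_pos: [0.6107, 0.1565, 0.1106]
ee_rot: [[-0.198, 0.98, -0.0], [0.98, 0.198, -0.0], [0.0, -0.0, -1.0]]
wrist_force: [-1.5, 0.5, -2.0]
grip_width: 0.0237
finger_force: 45.0
```

drive_tool(
  steps=[
    [0, 0, -0.001, 0],
    [0, 0, 0, 0],
    [0, 0, 0, 0],
    [0, 0, 0, 0],
    [0, 0, 0, 0],
  ],
)

```text
time_s: 9.05
tcp_pos: [0.6108, 0.1565, 0.1097]
ee_rot: [[-0.198, 0.98, 0.0], [0.98, 0.198, -0.0], [-0.0, 0.0, -1.0]]
wrist_force: [-0.7, -0.7, -2.2]
grip_width: 0.0237
finger_force: 45.0
```

drive_tool(
  steps=[
    [0, 0, -0.001, 0],
    [0, 0, 0, 0],
    [0, 0, 0, 0],
    [0, 0, 0, 0],
    [0, 0, 0, 0],
  ],
)

```text
time_s: 9.47
tcp_pos: [0.611, 0.1565, 0.1096]
ee_rot: [[-0.198, 0.98, 0.0], [0.98, 0.198, 0.0], [-0.0, 0.0, -1.0]]
wrist_force: [-4.8, -1.1, 6.1]
grip_width: 0.0239
finger_force: 45.0
```

drive_tool(
  steps=[
    [0, 0, -0.001, 0],
    [0, 0, 0, 0],
    [0, 0, 0, 0],
    [0, 0, 0, 0],
    [0, 0, 0, 0],
  ],
)

```text
time_s: 9.88
tcp_pos: [0.6111, 0.1565, 0.1096]
ee_rot: [[-0.198, 0.98, 0.0], [0.98, 0.198, -0.0], [-0.0, 0.0, -1.0]]
wrist_force: [-6.1, -1.7, 9.6]
grip_width: 0.0236
finger_force: 45.0
```

It's on the floor: z stalled at 0.1096 as predicted, with +9.6 N. I'll ease off, then open.

drive_tool(
  steps=[
    [0, 0, 0.001, 0],
    [0, 0, 0, 0],
    [0, 0, 0, 0],
    [0, 0, 0, 0],
    [0, 0, 0, 0],
  ],
  grip_force=10,
)

```text
time_s: 10.3
tcp_pos: [0.6113, 0.1565, 0.1096]
ee_rot: [[-0.198, 0.98, 0.001], [0.98, 0.198, 0.0], [-0.0, 0.001, -1.0]]
wrist_force: [-4.2, -0.9, 5.9]
grip_width: 0.0241
finger_force: 10.0
```

drive_tool(
  steps=[
    [0, 0, 0, 0],
    [0, 0, 0, 0],
    [0, 0, 0, 0],
    [0, 0, 0, 0],
    [0, 0, 0, 0],
  ],
  hand=0.3,
)

```text
time_s: 10.72
tcp_pos: [0.6109, 0.1565, 0.1083]
ee_rot: [[-0.198, 0.98, 0.0], [0.98, 0.198, 0.0], [0.0, 0.0, -1.0]]
wrist_force: [-0.2, -0.3, -0.4]
grip_width: 0.052
finger_force: 0.0
```

drive_tool(
  steps=[
    [0, 0, 0, 0],
    [0, 0, 0, 0],
    [0, 0, 0, 0],
    [0, 0, 0, 0],
    [0, 0, 0, 0],
  ],
)

```text
time_s: 11.13
tcp_pos: [0.6108, 0.1565, 0.1086]
ee_rot: [[-0.198, 0.98, 0.0], [0.98, 0.198, 0.0], [0.0, 0.0, -1.0]]
wrist_force: [-0.4, 0.7, -0.0]
grip_width: 0.0666
finger_force: 0.0
```

```bash
python3 - <<'E'
from h import *
s=cams.snapshot("side")[:,:,::-1]
a=cv2.resize(s[190:330,110:270],(640,560),interpolation=cv2.INTER_CUBIC)
cv2.imwrite("pics/s4.png",a)
E
```

```text
(no output)
```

View pics/s4.png

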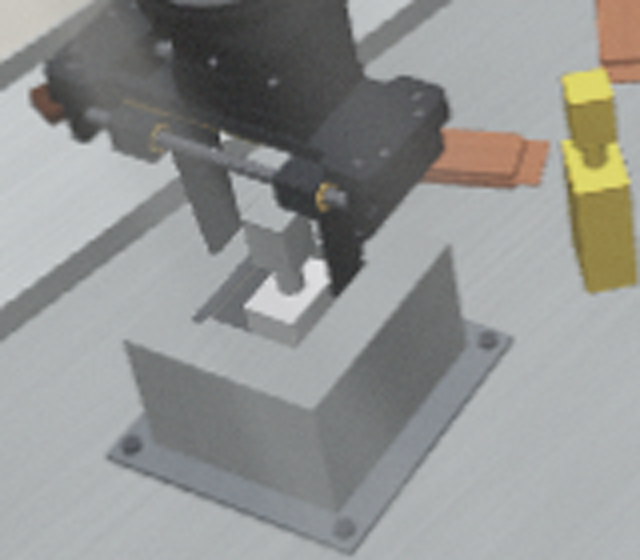

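The punch is released and stands in the well: foot top at crop (290,300), grip at (280,235) clear of both fingers. Retracting straight up.

drive_tool(
  steps=[
    [0, 0, 0.01, 0],
    [0, 0, 0.02, 0],
    [0, 0, 0.025, 0],
    [0, 0, 0.03, 0],
    [0, 0, 0.03, 0],
  ],
)

```text
time_s: 11.6
tcp_pos: [0.6104, 0.1564, 0.2252]
ee_rot: [[-0.198, 0.98, -0.001], [0.98, 0.198, -0.0], [0.0, -0.001, -1.0]]
wrist_force: [0.5, -0.1, 0.4]
grip_width: 0.0667
finger_force: 0.0
```

drive_tool(
  steps=[
    [0, 0, 0.03, 0],
    [0, 0, 0.02, 0],
    [0, 0, 0, 0],
    [0, 0, 0, 0],
    [0, 0, 0, 0],
  ],
)

```text
time_s: 12.02
tcp_pos: [0.6103, 0.1564, 0.2727]
ee_rot: [[-0.198, 0.98, -0.001], [0.98, 0.198, -0.0], [0.0, -0.001, -1.0]]
wrist_force: [0.8, 1.4, -1.4]
grip_width: 0.0666
finger_force: 0.0
```

```bash
python3 - <<'E'
from h import *
s=cams.snapshot("side")[:,:,::-1]
a=cv2.resize(s[130:330,110:410],(780,520),interpolation=cv2.INTER_CUBIC)
cv2.imwrite("pics/s5.png",a)
E
```

```text
(no output)
```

View pics/s5.png

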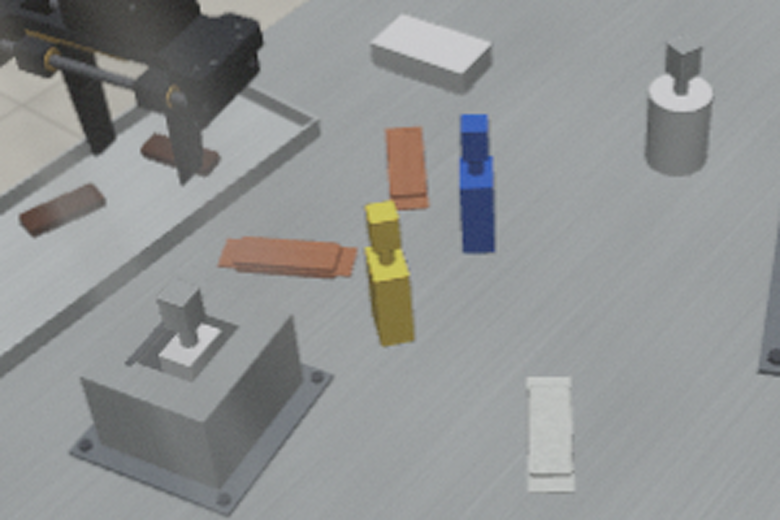

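The punch stands upright in the well (grip top ≈(182,290), foot top ≈(190,348)), and the round, blue and yellow punches are untouched. One tilt check, then I'll hand in.

```bash
python3 - <<'E'
from h import *
f=lambda p:np.array(p)/2.6+[110,130]
g=cast("side",f([(182,290)]),.145)[0];t=cast("side",f([(190,348)]),.09)[0]
print(g[:2].round(4),t[:2].round(4))
if np.linalg.norm((g-t)[:2])<.008: print(env.job_done())
E
```

```text
[0.6063 0.153 ] [0.6028 0.1605]
```

The rough centres disagree by 8 mm, most likely because the neck hides the foot-top centre. I'll use the last view for a careful tilt check with a projected vertical overlaid.

```bash
python3 - <<'E'
from h import *
s=cams.snapshot("side")[:,:,::-1]; t=cams.snapshot("top")[:,:,::-1]
x0,y0=150,225;k=8
a=cv2.resize(s[y0:y0+65,x0:x0+60],None,fx=k,fy=k,interpolation=cv2.INTER_CUBIC)
m=M["side"];R=np.array(m["R"]);rv=cv2.Rodrigues(R)[0]
A=np.radians(11.5);ex=np.array([np.cos(A),np.sin(A),0]);ey=np.array([-ex[1],ex[0],0])
c=cast("side",[(110+182/2.6,130+290/2.6)],.145)[0]; c[2]=0
def P(v):return (cv2.projectPoints(np.array(v),rv,np.array(m["t"]),np.array(m["camera_matrix"]),np.array(m["dist"]))[0][:,0]-[x0,y0]+.5)*k
def rect(hx,hy,z,col):
    p=P([c+i*hx*ex+j*hy*ey+[0,0,z] for i,j in((-1,-1),(-1,1),(1,1),(1,-1))]); cv2.polylines(a,[p.astype(np.int32)],True,col,1)
rect(.012,.012,.145,(0,0,255));rect(.012,.012,.110,(0,255,0));rect(.015,.022,.09,(255,0,0))
cv2.imwrite("pics/s6.png",a)
E
```

```text
(no output)
```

View pics/s6.png

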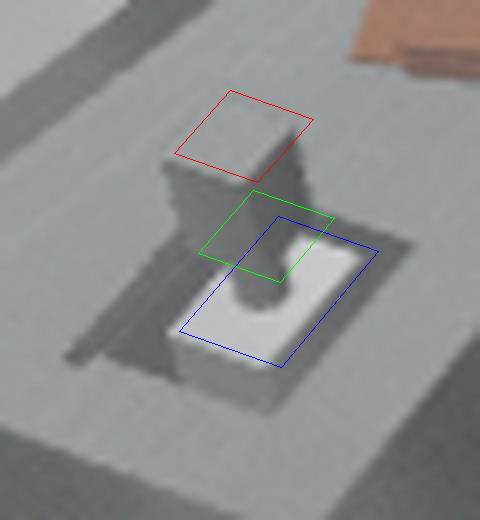

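In the overlay, the grip top sits about (−14,+4) crop px (8× scale) from the drawn upright model and the foot top about (−13,0). That is a pure shift, so the punch is upright within about 1° and the foot top is at the expected height. Handing in.

```bash
python3 -c "
from station import env
print(env.job_done())"
```

```text
the job is handed in; nothing more can be done
None
```

The rectangular-footed punch stands upright on the smaller holder's floor, holding the flap open; the gripper is clear, the round punch was left where it stood, and the job was handed in at about 12 s.

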